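# Free the wedged display-case door and close it

### The arm

A 6-joint arm with a two-finger parallel gripper is mounted at the origin on the work surface. World frame = base frame: x ahead of the robot, y to its left, z up, the work surface at z = 0. Lengths are in m, angles in rad, forces in N, time in s.
With the tool pointing down it reaches from about 0.325 to 0.775 m from the base axis. Payload 5.5 kg.
Tool frame: the origin (TCP) lies midway between the tips of the shut fingers; the grasp point (between the pads) lies 19 mm behind it; z points along the fingers, y is the line along which they close (so a half turn about z gives the same grasp; the last joint's range is limited). The gripper opens to 88 mm and grips with 3 to 60 N. Pads are 20 mm wide; open, the fingers measure 115 mm over their backs; the gripper's body (75 mm by 178 mm) begins 61 mm behind the grasp point.
Start: joints at [-1.278, 0.091, 1.231, -0, 1.82, -0.057], TCP at [0.206, -0.564, 0.223] pointing down, gripper open.
Joint ranges: [-2.87, 2.87], [-0.86, 2.18], [0.17, 2.46], [-1.51, 4.65], [0.06, 2.69], [-2.65, 2.65]. Speed limits (rad/s): [2.57, 2.57, 3.01, 3.14, 3.14, 3.14].

### API

Orientations are given as a unit quaternion [w, x, y, z].
In Python, from workcell import arm gives the robot as it stands.
- The arm moves only by the tool carry_out, never from a script. Its argument "commands" is text: rows parted by semicolons, each of 7 numbers parted by spaces: the shift along the tool's x, y, z in m, then the turn, a rotation vector about the tool's x, y, z in rad, then the finger opening in m, from 0 to 0.0878. In form: x y z wx wy wz jaw; .... A call has 1 to 20 rows; each row is the pose to reach, as a shift and turn from the pose commanded when the call began, along the tool's axes at that moment; what a row does not reach only later rows make up. A row lasts 1/10 s, in which the tool goes at most 50 mm and 8.59 degrees, less where a joint would pass 70% of its speed; a pose out of reach is approached as far as the arm can. A call with a gripper value outside its range is refused whole. The fingers move at their own pace and stop on an object; "force" is the grip in N (left out, the last holds). Time passes only in rows, so rows that repeat a pose let the fingers close. It gives the time, the measured TCP pose, the force, the opening and the grip force at its end, in the units of the state.
- arm.get_state(): the state, without advancing time (a new reading comes with each control period).
- arm.snapshot(name): name is "scene" or "top" or "wrist"; returns a dict with "color" (384x512x3 uint8, blue, green, red), "fx", "fy", "cx", "cy" (pixels), "R" (3x3) and "t" (3): a world point X has camera coordinates R X + t; the wrist camera has in their place "mount" (4x4, takes a point from camera to tool coordinates, whose origin is the TCP and whose axes are the flange's). Camera axes: x right, y down, z forward; pixel columns grow to the right and rows downward; lengths in m; the calibration is good to about 2 mm. A picture is of the moment at which its call begins: read the wrist's pose just before it. There is no depth.
- arm.close_job(): hands the job in; it is judged then, once.
The state is a dict: "time": time; "joint_positions": joint angles; "qd": joint speeds; "tau": joint torques, N m; "eef_pos": TCP position; "ee_rot": TCP orientation; "contact_force": force on the tool from outside, world axes, zero at the start; "wrist_torque": the same for the moment, N m; "finger_gap": opening from 0.0 (shut) to 1.0 (fully open); "grip_force": force on a finger pad.
Only numpy, scipy, OpenCV 4.12 (cv2) and the standard library are available. Lean on these libraries where they do the work, as an engineer would, in place of code of your own. Each camera call takes 0.05 s, during which the arm holds its last target. There are 200 camera calls.

### The job

The heavy sliding glass panel of the pottery display case has been propped up with a wooden wedge for restocking. Ease the wedge back out from under the panel so that the panel comes down gently without dropping, put the wedge away in the wooden tray, then push the panel gently along its track until it is fully shut against the frame. Leave the pottery standing on the counter where it is.

Things in the scene. Friction and masses are not known exactly. Their poses are not given: they have to be found in the camera images.
- case: the glass and aluminium display case, fixed, 220 deep x 460 wide x 180 high; origin on the counter under its centre; -x is its front, with the panel (it faces the robot's left), +y the side of the jamb that the panel closes against. Its floor is 40 above the counter, open underneath. A head rail crosses the front from z 154 to 180, out to x = -140; flat clear top at z 180
- door (a joint): how far the sliding panel is open along the case, m: 0 = shut against the jamb, grows as it moves towards the case's -y, at most 0.15. Stiff runner: about 2 N of friction, plus damping of 6 N per m/s; stays where it is left; hard stop when shut
- panel (a joint): how far the sliding panel is lifted, m: 0 = down on its runner. The panel weighs about 1.7 kg (varies by 15%), hangs in its track with 14 mm of free vertical play, and rests on the wedge at the start
- door_foot (a point): middle of the lower edge of the sliding panel. The panel is 240 wide (case y) and 12 thick (case x), its mid-plane at case x = -120, so its front face at -126; its lower edge is a round bar 12 in diameter, its bottom 10 above the counter when the panel is down. Axes as the case
- pull (a point): centre of the steel finger pull on the front of the sliding panel, a block 34 (case x) x 16 (case y) x 56 high standing out from the panel's front face to 40 in front of its mid-plane; top of the pull 146 above the counter when the panel is down; 105 from the panel's middle towards case -y, axes as the case. Pushing its -y side towards the case's +y closes the panel
- wedge_mid (a point): centre of the plain wooden wedge, 110 long (x) x 36 wide (y), 80 g, lying on the counter; this point is 8 above its flat underside, half-way along. +x points to its thin tip (3 thick), -x to its thick square butt (30 high, 55 behind this point); the top slopes evenly between, and the panel's lower edge rests on the slope
- wedge_tip (a point): middle of the wedge's thin tip edge, 55 ahead of its centre, axes as the wedge. Only 25 to 45 of the butt end stands out in front of the panel at the start, so a gripper has to lean back from the case. Friction is unknown: pulling the wedge back takes some 9 to 24 N until the panel is down, then it runs free
- tray: open wooden tray, fixed, 200 (x) x 150 (y) x 24 high, walls and floor 5 thick; origin under its centre, on the counter
- tumbler_a: black tumbler, 66 across, 85 high, standing; origin under its centre
- tumbler_b: pale speckled tumbler, 64 across, 75 high, standing; origin under its centre
- flask: grey sake flask, 74 across, 150 high; origin under its centre
- flask_small: black small flask, 60 across, 112 high; origin under its centre
- bowl: cream bowl, 110 across, 50 high; origin under its centre
- dish: flat speckled dish, 120 across, 18 high; origin under its centre
Not all that is in view belongs to the job. There is more than one size of the part that bears wedge_mid; the job needs the smaller.

How it is judged:
By the outcome, as a careful person would: the job done as asked, in the order asked, and still so for the second after the job is handed in, with the robot touching nothing.
It also fails if it takes over 61 s, if anything falls off the work surface, if the arm or the gripper's body presses on something with over 40 N, if the wrist force passes 120 N, or if a joint passes its speed limit or range.

## Working session

There is one attempt and no reset: what is moved stays moved. The work goes in short steps, Python scripts to look and compute and a tool call to move; the robot and the scene stay as the last step left them, time stands still between calls to the robot, and variables do not carry over. Pictures are saved under pics/ and viewed, at most 10 in all, crops included, and the job is handed in when it is done.

Besides the shell and the picture viewer there is one more tool, called by a JSON object that holds its "method" and its "body". carry_out: Moves the arm, as the interface text tells. Its arguments: {"type":"object","properties":{"commands":{"type":"string"},"force":{"type":"number"}},"required":["commands"]}

```bash
mkdir -p pics; ls; cat > h.py <<'E'
import numpy as np, cv2
from workcell import arm
from scipy.spatial.transform import Rotation as Ro
def snap(n,f=None):
    s=arm.get_state() if n=='wrist' else None
    d=arm.snapshot(n)
    if n=='wrist':
        q=s['ee_rot']; T=np.eye(4); T[:3,:3]=Ro.from_quat([q[1],q[2],q[3],q[0]]).as_matrix(); T[:3,3]=s['eef_pos']
        C=np.linalg.inv(T@np.array(d['mount'])); d['R']=C[:3,:3]; d['t']=C[:3,3]
    if f: cv2.imwrite('pics/'+f,d['color'])
    return d
def ray(d,u,v):
    R=np.array(d['R']);t=np.array(d['t'])
    o=-R.T@t; r=R.T@np.array([(u-d['cx'])/d['fx'],(v-d['cy'])/d['fy'],1]); return o,r/np.linalg.norm(r)
def onz(d,u,v,z):
    o,r=ray(d,u,v); return o+r*(z-o[2])/r[2]
def tri(d1,p1,d2,p2):
    o1,r1=ray(d1,*p1);o2,r2=ray(d2,*p2)
    s=np.linalg.lstsq(np.c_[r1,-r2],o2-o1,rcond=None)[0]
    a=o1+s[0]*r1;b=o2+s[1]*r2; return (a+b)/2,np.linalg.norm(a-b)
def proj(d,X):
    c=np.array(d['R'])@X+np.array(d['t']); return c[0]/c[2]*d['fx']+d['cx'],c[1]/c[2]*d['fy']+d['cy']
E
python3 - <<'E'
from h import *
import pickle
a=snap('scene');b=snap('top');pickle.dump((a,b),open('st.pkl','wb'))
w=snap('wrist','w0.png')
for n,d in(('scene',a),('top',b)):
    cv2.imwrite(f'pics/{n}.png',cv2.resize(d['color'],(800,600),interpolation=cv2.INTER_CUBIC))
    print(n,-np.array(d['R']).T@np.array(d['t']),d['fx'])
print(arm.get_state())
E
```

```text
pics
scene [0.85124762 0.41078154 0.92453602] 356.0772687619589
top [0.36348477 0.01659487 1.34883084] 429.2450141001464
{'time': 0.15, 'joint_positions': array([-1.27769876e+00,  9.16948251e-02,  1.23158976e+00, -5.84272172e-06,
        1.81979456e+00, -5.67044275e-02]), 'qd': array([-5.84256916e-05, -1.39220692e-03, -3.51194634e-03, -1.26062805e-04,
       -2.55378311e-04,  1.48986188e-03]), 'tau': array([ 2.58423570e-03, -4.47043097e+01, -4.06908238e+01,  6.99178199e-02,
        2.74648512e-02, -1.22052270e-04]), 'eef_pos': array([ 0.20555802, -0.56345767,  0.22177231]), 'ee_rot': array([-7.37725438e-04,  9.84743624e-01,  1.74009893e-01, -9.04566539e-05]), 'contact_force': array([-1.36351046,  0.0092941 , -0.34293136]), 'wrist_torque': array([ 0.00804432,  0.02846886, -0.03209399]), 'grip_force': 0.0, 'finger_gap': 1.0007773461201224}
```

View pics/scene.png

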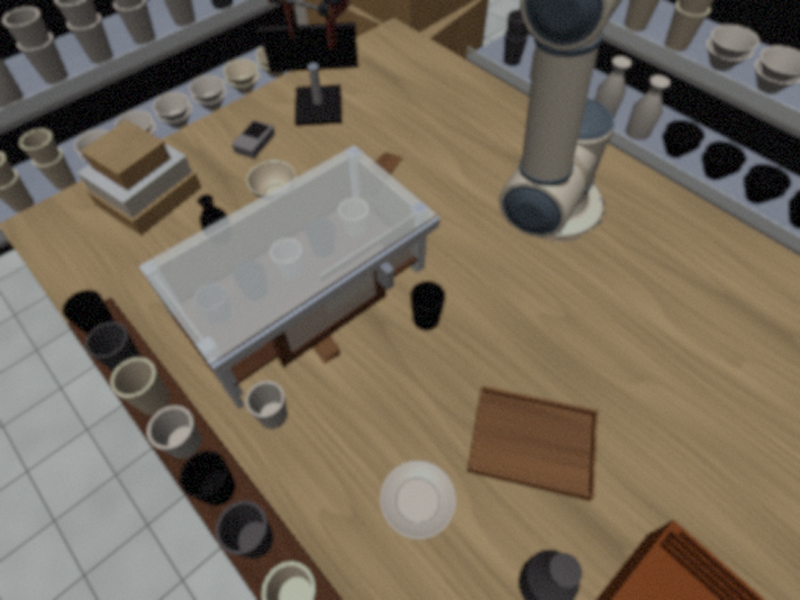

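View pics/top.png

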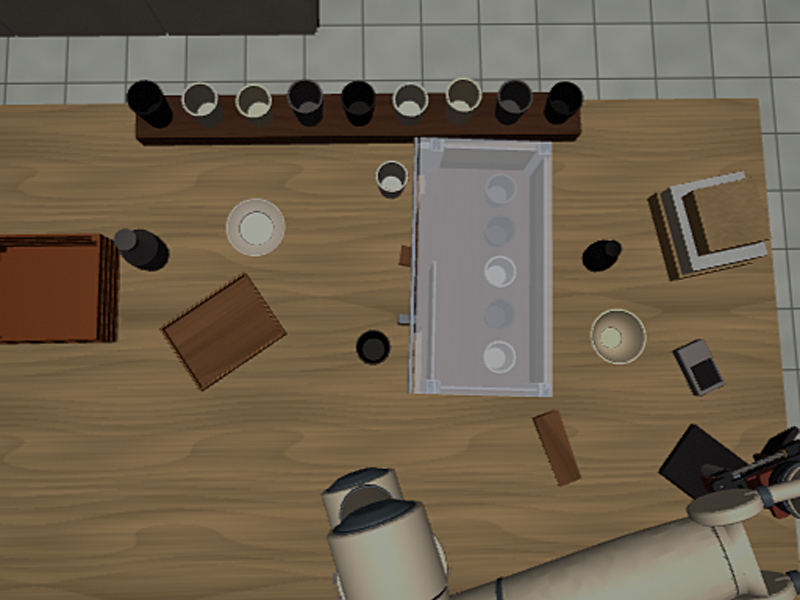

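The top view has the case front facing world +y. The wedge butt shows at (404,256) in the 800x600 picture, the pull at (406,320), the tray at (224,332) and the larger spare wedge at (557,447). In the scene view the butt is at (327,350), the pull at (385,273) and the tray at (535,441).

```bash
python3 - <<'E'
from h import *
import pickle
np.set_printoptions(precision=4,suppress=True)
a,b=pickle.load(open('st.pkl','rb'))
k=.64
P={'butt':((327,350),(402,256)),'pull':((385,273),(403,320)),'railcornerNear':((437,220),(409,392)),'railcornerFar':((217,358),(416,140)),
'backFar':((147,268),(551,140)),'backNear':((355,150),(551,396)),
't1':((484,388),(163,328)),'t2':((597,410),(248,273)),'t3':((592,497),(287,332)),'t4':((470,470),(202,390)),'ta':((428,290),(373,345)),'tb':((267,395),(392,175))}
# tray correspondences by ray/plane first
for n,(s,t) in P.items():
    s=np.array(s)*k;t=np.array(t)*k
    X,e=tri(a,s,b,t); print(n,X,round(e,4),'top z.02',onz(b,*t,.02)[:2],'scene z.02',onz(a,*s,.02)[:2])
print([m for m in dir(arm) if m[0]!='_'])
E
```

```text
butt [ 0.6144 -0.0359  0.0188] 0.0045 top z.02 [ 0.6126 -0.0343] scene z.02 [ 0.6162 -0.0371]
pull [ 0.4736 -0.0302  0.1334] 0.0016 top z.02 [ 0.4833 -0.0339] scene z.02 [ 0.42   -0.0941]
railcornerNear [ 0.3432 -0.0357  0.1678] 0.0016 top z.02 [ 0.3412 -0.0429] scene z.02 [ 0.2434 -0.1222]
railcornerFar [ 0.7902 -0.0558  0.1899] 0.0039 top z.02 [ 0.8547 -0.0678] scene z.02 [ 0.7744 -0.1619]
backFar [ 0.7871 -0.2992  0.1748] 0.0177 top z.02 [ 0.852  -0.3472] scene z.02 [ 0.7663 -0.4361]
backNear [ 0.3298 -0.2833  0.164 ] 0.0072 top z.02 [ 0.3285 -0.3228] scene z.02 [ 0.2285 -0.4111]
t1 [0.5063 0.3106 0.2574] 0.1467 top z.02 [0.4747 0.4399] scene z.02 [0.4614 0.2106]
t2 [0.518  0.3049 0.2661] 0.1626 top z.02 [0.5822 0.274 ] scene z.02 [0.3504 0.3697]
t3 [ 0.4513  0.3356 -0.1071] 0.2465 top z.02 [0.463  0.1961] scene z.02 [0.4757 0.4509]
t4 [ 0.4409  0.3339 -0.1461] 0.2258 top z.02 [0.3522 0.3613] scene z.02 [0.585  0.2922]
ta [0.4284 0.0283 0.0985] 0.0062 top z.02 [0.4345 0.0265] scene z.02 [ 0.3861 -0.0054]
tb [ 0.7592 -0.013   0.0791] 0.0079 top z.02 [ 0.7809 -0.0171] scene z.02 [ 0.7498 -0.0394]
['IKError', 'close_job', 'get_state', 'snapshot']
```

View pics/w0.png

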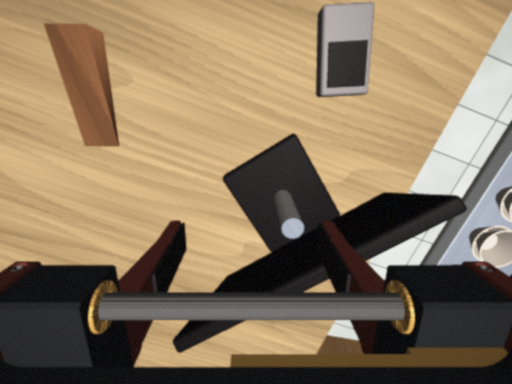

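The wrist picture shows only the larger spare wedge at (85,85) and clutter. Next I'll plan the move to a leaned viewing pose in front of the panel.

```bash
cat >> h.py <<'E'
np.set_printoptions(precision=4,suppress=True)
PHI=np.radians(-2.6)
def rot(lean,phi=PHI):
    ey=np.array([np.cos(phi),np.sin(phi),0]);ex=np.array([np.sin(phi),-np.cos(phi),0])
    a=np.radians(lean);z=np.sin(a)*ex-np.cos(a)*np.array([0,0,1]);return np.c_[np.cross(ey,z),ey,z]
def plan(*T):
    s=arm.get_state();q=s['ee_rot'];R0=Ro.from_quat([q[1],q[2],q[3],q[0]]).as_matrix();p0=s['eef_pos']
    for p,R in T:
        print('  '.join(f'{v:.3f}' for v in np.r_[R0.T@(np.array(p)-p0),Ro.from_matrix(R0.T@R).as_rotvec()]))
def Rnow():
    q=arm.get_state()['ee_rot'];return Ro.from_quat([q[1],q[2],q[3],q[0]]).as_matrix()
E
python3 - <<'E'
from h import *
print(arm.snapshot('wrist')['mount'])
plan(([.25,-.5,.34],rot(0,np.radians(-60))),([.42,-.22,.36],rot(10,np.radians(-30))),([.60,.11,.25],rot(45)))
E
```

```text
[[ 0.0012 -0.9531 -0.3025  0.0843]
 [ 1.      0.0012  0.0001 -0.0004]
 [ 0.0002 -0.3025  0.9531 -0.1621]
 [ 0.      0.      0.      1.    ]]
0.064  -0.045  -0.118  -0.001  -0.000  -0.174
0.319  -0.249  -0.138  -0.062  -0.168  -0.695
0.601  -0.498  -0.027  -0.462  -0.692  -1.111
```

{"method": "carry_out", "body": {"commands": "0.064 -0.045 -0.118 0 0 -0.174 0.0878;0.064 -0.045 -0.118 0 0 -0.174 0.0878;0.064 -0.045 -0.118 0 0 -0.174 0.0878;0.19 -0.147 -0.13 -0.03 -0.08 -0.43 0.0878;0.19 -0.147 -0.13 -0.03 -0.08 -0.43 0.0878;0.19 -0.147 -0.13 -0.03 -0.08 -0.43 0.0878;0.19 -0.147 -0.13 -0.03 -0.08 -0.43 0.0878;0.319 -0.249 -0.138 -0.06 -0.17 -0.695 0.0878;0.319 -0.249 -0.138 -0.06 -0.17 -0.695 0.0878;0.319 -0.249 -0.138 -0.06 -0.17 -0.695 0.0878;0.319 -0.249 -0.138 -0.06 -0.17 -0.695 0.0878;0.46 -0.37 -0.13 -0.25 -0.42 -0.9 0.0878;0.46 -0.37 -0.13 -0.25 -0.42 -0.9 0.0878;0.46 -0.37 -0.13 -0.25 -0.42 -0.9 0.0878;0.46 -0.37 -0.13 -0.25 -0.42 -0.9 0.0878;0.6 -0.498 -0.027 -0.462 -0.692 -1.111 0.0878;0.6 -0.498 -0.027 -0.462 -0.692 -1.111 0.0878;0.6 -0.498 -0.027 -0.462 -0.692 -1.111 0.0878;0.6 -0.498 -0.027 -0.462 -0.692 -1.111 0.0878;0.6 -0.498 -0.027 -0.462 -0.692 -1.111 0.0878", "force": 60}}

```text
time: 2.2
eef_pos: [0.5991, 0.1131, 0.2425]
ee_rot: [0.264, 0.665, 0.64, -0.281]
contact_force: [-0.1, -1.5, -0.6]
finger_gap: 0.996
grip_force: 0.0
```

```bash
python3 - <<'E'
from h import *
import pickle
w=snap('wrist','w1.png');pickle.dump(w,open('w1.pkl','wb'))
s=arm.get_state();print(s['joint_positions'],s['eef_pos'],Rnow(),rot(45),s['contact_force'])
plan(([.60,.06,.20],rot(45)))
E
```

```text
[ 0.4852  0.3932  1.0286 -0.7614  2.0518  0.2732] [0.5994 0.1129 0.2427] [[ 0.0233  0.9991 -0.0352]
 [ 0.703  -0.0415 -0.71  ]
 [-0.7108 -0.0082 -0.7033]] [[ 0.0321  0.999  -0.0321]
 [ 0.7064 -0.0454 -0.7064]
 [-0.7071  0.     -0.7071]] [-1.0508  0.5077 -1.8628]
-0.007  0.003  0.068  -0.003  0.005  0.009
```

View pics/w1.png

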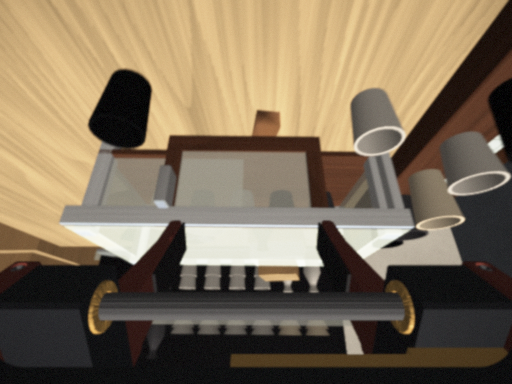

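The wedge butt is at (266,122), with the panel's lower edge at row 137. The pull is at (165,187), tumbler_a at (122,108) and tumbler_b at (377,120). I'll move closer for a second view.

```bash
python3 - <<'E'
from h import *
plan(([.612,.08,.11],rot(45)))
E
```

```text
0.071  0.015  0.116  -0.003  0.005  0.009
```

{"method": "carry_out", "body": {"commands": "0.035 0.008 0.06 0 0 0 0.0878;0.071 0.015 0.116 -0.003 0.005 0.009 0.0878;0.071 0.015 0.116 -0.003 0.005 0.009 0.0878;0.071 0.015 0.116 -0.003 0.005 0.009 0.0878;0.071 0.015 0.116 -0.003 0.005 0.009 0.0878"}}

```text
time: 2.75
eef_pos: [0.6123, 0.076, 0.1186]
ee_rot: [0.266, 0.671, 0.635, -0.274]
contact_force: [-0.1, 0.6, 0.7]
finger_gap: 0.999
grip_force: 0.0
```

```bash
python3 - <<'E'
from h import *
import pickle
w=snap('wrist');pickle.dump(w,open('w2.pkl','wb'))
cv2.imwrite('pics/w2.png',cv2.resize(w['color'][0:230,100:420],None,fx=2.5,fy=2.5,interpolation=cv2.INTER_CUBIC))
s=arm.get_state();print(s['joint_positions'],s['eef_pos'],s['contact_force'])
E
```

```text
[ 0.4296  0.4104  1.221  -0.7123  1.8485  0.4038] [0.613  0.0768 0.1203] [-0.3993  0.3684  1.1798]
```

View pics/w2.png

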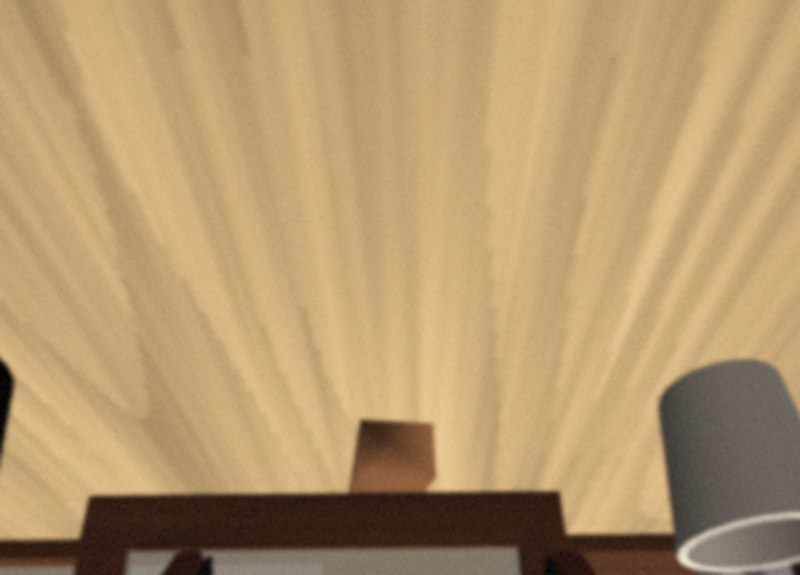

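The butt's bottom corners are at crop (363,421) and (433,424), and its top edge is near row 478. The panel's lower corners are at crop (91,497) and (559,492).

```bash
python3 - <<'E'
from h import *
import pickle
w2=pickle.load(open('w2.pkl','rb'));w1=pickle.load(open('w1.pkl','rb'))
c=lambda x,y:(100+x/2.5,y/2.5)
for n,p in dict(b1=(363,421),b2=(433,424)).items(): print(n,onz(w2,*c(*p),0),'w1',onz(w1,*dict(b1=(257,111),b2=(279,112))[n],0))
for n,p in dict(top1=(351,488),top2=(436,478)).items(): print(n,onz(w2,*c(*p),.03))
for n,p,q in (('p1',(91,497),(170,137)),('p2',(559,492),(318,137))): print(n,onz(w2,*c(*p),.022),tri(w1,q,w2,c(*p)))
print('bar/wedge',onz(w2,*c(350,494),.022),onz(w2,*c(430,492),.022))
print('tri butt', tri(w1,(257,111),w2,c(363,421)),tri(w1,(279,112),w2,c(433,424)))
E
```

```text
b1 [ 0.6019 -0.0278  0.    ] w1 [ 0.6014 -0.0265  0.    ]
b2 [ 0.6361 -0.0327  0.    ] w1 [ 0.6354 -0.0296  0.    ]
top1 [ 0.5953 -0.0404  0.03  ]
top2 [ 0.6361 -0.0325  0.03  ]
p1 [ 0.4579 -0.0579  0.022 ] (array([ 0.4588, -0.0571,  0.0226]), np.float64(0.000794442982009015))
p2 [ 0.7012 -0.0683  0.022 ] (array([ 0.6984, -0.0591,  0.0264]), np.float64(0.0010799394140418772))
bar/wedge [ 0.5927 -0.0633  0.022 ] [ 0.6342 -0.0638  0.022 ]
tri butt (array([ 0.6018, -0.0245,  0.002 ]), np.float64(0.0007505300492263129)) (array([ 0.6352, -0.024 ,  0.0054]), np.float64(0.0007534513875037055))
```

```bash
python3 - <<'E'
from h import *
s=arm.get_state();print(s['eef_pos'])
f=np.radians(-8);R=rot(45,f);p=np.array([.616,-.051,.010])
plan((p-.05*R[:,2],R),(p,R))
E
```

```text
[0.613  0.0768 0.1203]
-0.013  0.012  0.118  0.071  -0.005  0.054
-0.013  0.008  0.168  0.071  -0.005  0.054
```

{"method": "carry_out", "body": {"commands": "-0.006 0.006 0.04 0.03 0 0.027 0.075;-0.013 0.012 0.08 0.071 -0.005 0.054 0.075;-0.013 0.012 0.118 0.071 -0.005 0.054 0.075;-0.013 0.012 0.118 0.071 -0.005 0.054 0.075;-0.013 0.012 0.118 0.071 -0.005 0.054 0.075;-0.013 0.012 0.118 0.071 -0.005 0.054 0.075"}}

```text
time: 3.4
eef_pos: [0.622, -0.0144, 0.0464]
ee_rot: [0.252, 0.697, 0.607, -0.288]
contact_force: [0.4, 0.4, 0.2]
finger_gap: 0.855
grip_force: 0.0
```

```bash
python3 - <<'E'
from h import *
w=snap('wrist')
cv2.imwrite('pics/w3.png',cv2.resize(w['color'][100:340,80:400],None,fx=2.5,fy=2.5,interpolation=cv2.INTER_CUBIC))
s=arm.get_state();print(s['eef_pos'],s['contact_force'])
f=np.radians(-8);R=rot(45,f);p=np.array([.616,-.051,.010])
plan((p-.05*R[:,2],R),(p,R))
E
```

```text
[ 0.6219 -0.0142  0.0461] [ 0.1696 -0.1519  1.0847]
-0.001  -0.001  0.002  0.003  -0.001  0.001
-0.001  -0.001  0.052  0.003  -0.001  0.001
```

View pics/w3.png

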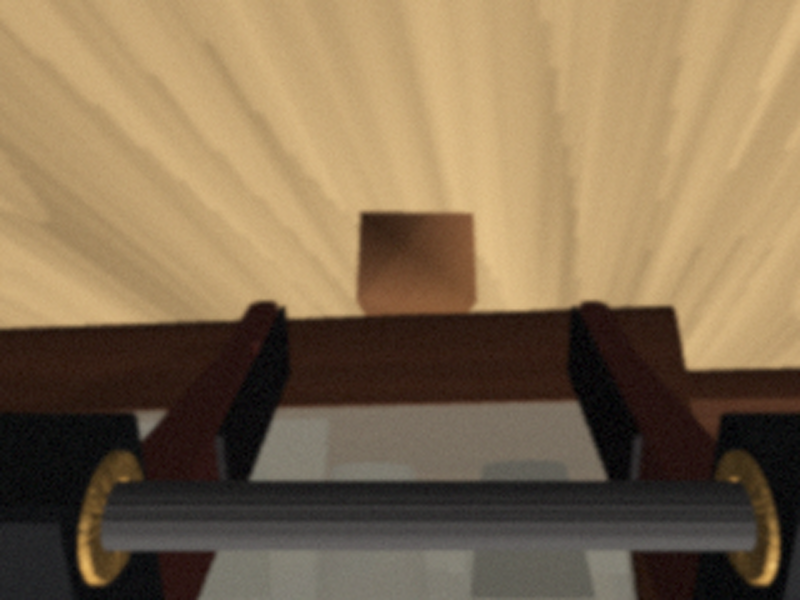

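The wedge butt is square to the gripper: its bottom edge runs level from (360,213) to (473,213), between the fingers at 268 and 592. I'll check the lateral offset from it.

```bash
python3 - <<'E'
from h import *
w=snap('wrist');R=Rnow();p=arm.get_state()['eef_pos'];print(w['cx'],w['fx'])
for q in((360,213),(473,213)):
    X=onz(w,80+q[0]/2.5,100+q[1]/2.5,0);print(X,R.T@(X-p))
E
```

```text
250.99308048077128 268.7414052132681
[ 0.5996 -0.0253  0.    ] [ 0.0224 -0.0204  0.0422]
[ 0.6353 -0.0302  0.    ] [0.0224 0.0156 0.0423]
```

{"method": "carry_out", "body": {"commands": "0 -0.003 0.02 0 0 0 0.075;0 -0.003 0.038 0 0 0 0.075;0 -0.003 0.045 0 0 0 0.075;0 -0.003 0.052 0 0 0 0.075;0 -0.003 0.052 0 0 0 0.075;0 -0.003 0.052 0 0 0 0.075"}}

```text
time: 4.1
eef_pos: [0.6126, -0.0522, 0.0075]
ee_rot: [0.251, 0.696, 0.606, -0.29]
contact_force: [-1.9, -1.1, 3.5]
finger_gap: 0.856
grip_force: 2.1
```

{"method": "carry_out", "body": {"commands": "-0.002 0 -0.002 0 0 0 0.075;-0.002 0 -0.002 0 0 0 0.045;-0.002 0 -0.002 0 0 0 0.03;-0.002 0 -0.002 0 0 0 0.02;-0.002 0 -0.002 0 0 0 0.02;-0.002 0 -0.002 0 0 0 0.02;-0.002 0 -0.002 0 0 0 0.02;-0.002 0 -0.002 0 0 0 0.02", "force": 60}}

```text
time: 4.9
eef_pos: [0.6124, -0.0518, 0.009]
ee_rot: [0.251, 0.696, 0.607, -0.29]
contact_force: [2.0, -0.1, -0.9]
finger_gap: 0.403
grip_force: 59.9
```

```bash
python3 - <<'E'
from h import *
s=arm.get_state();print(s['eef_pos'],s['contact_force'],s['finger_gap'],s['grip_force'])
R=Rnow();print(R.T@np.r_[-np.sin(np.radians(-8))*-1*-1,np.cos(np.radians(-8)),0], R.T@[0,0,1])
E
```

```text
[ 0.6124 -0.0518  0.009 ] [ 1.9916 -0.0933 -0.8657] 0.4025449704099493 59.85770881175995
[ 0.7064  0.0018 -0.7078] [-0.7078 -0.0026 -0.7064]
```

{"method": "carry_out", "body": {"commands": "0.0014 0 -0.0014 0 0 0 0.02;0.0028 0 -0.0028 0 0 0 0.02;0.0042 0 -0.0042 0 0 0 0.02;0.0056 0 -0.0056 0 0 0 0.02;0.007 0 -0.007 0 0 0 0.02;0.0085 0 -0.0085 0 0 0 0.02;0.01 0 -0.01 0 0 0 0.02;0.0115 0 -0.0115 0 0 0 0.02;0.013 0 -0.013 0 0 0 0.02;0.0145 0 -0.0145 0 0 0 0.02"}}

```text
time: 5.9
eef_pos: [0.6137, -0.0342, 0.009]
ee_rot: [0.251, 0.696, 0.605, -0.293]
contact_force: [-2.2, -11.6, -1.4]
finger_gap: 0.404
grip_force: 59.8
```

{"method": "carry_out", "body": {"commands": "0.0014 0 -0.0014 0 0 0 0.02;0.0028 0 -0.0028 0 0 0 0.02;0.0042 0 -0.0042 0 0 0 0.02;0.0056 0 -0.0056 0 0 0 0.02;0.007 0 -0.007 0 0 0 0.02;0.0085 0 -0.0085 0 0 0 0.02;0.01 0 -0.01 0 0 0 0.02;0.0115 0 -0.0115 0 0 0 0.02;0.013 0 -0.013 0 0 0 0.02;0.0145 0 -0.0145 0 0 0 0.02;0.016 0 -0.016 0 0 0 0.02;0.0175 0 -0.0175 0 0 0 0.02;0.019 0 -0.019 0 0 0 0.02;0.0205 0 -0.0205 0 0 0 0.02;0.022 0 -0.022 0 0 0 0.02;0.0235 0 -0.0235 0 0 0 0.02;0.025 0 -0.025 0 0 0 0.02;0.0265 0 -0.0265 0 0 0 0.02;0.028 0 -0.028 0 0 0 0.02;0.0295 0 -0.0295 0 0 0 0.02"}}

```text
time: 7.9
eef_pos: [0.6208, 0.0102, 0.009]
ee_rot: [0.251, 0.696, 0.607, -0.29]
contact_force: [-0.7, 0.1, -0.9]
finger_gap: 0.408
grip_force: 59.9
```

{"method": "carry_out", "body": {"commands": "0.0028 0 -0.0028 0 0 0 0.02;0.006 0 -0.006 0 0 0 0.02;0.0095 0 -0.0095 0 0 0 0.02;0.013 0 -0.013 0 0 0 0.02;0.0165 0 -0.0165 0 0 0 0.02;0.02 0 -0.02 0 0 0 0.02;0.024 0 -0.024 0 0 0 0.02;0.028 0 -0.028 0 0 0 0.02;0.028 0 -0.028 0 0 0 0.02"}}

```text
time: 8.8
eef_pos: [0.6264, 0.0499, 0.009]
ee_rot: [0.251, 0.696, 0.607, -0.29]
contact_force: [0.4, -0.2, -0.7]
finger_gap: 0.405
grip_force: 59.9
```

```bash
python3 - <<'E'
from h import *
import pickle
a,b=pickle.load(open('st.pkl','rb'));k=.64
for n,q,z in(('flaskbase',(150,256),.03),('flasktop',(125,240),.15),('dish',(256,227),.01),('ta',(373,347),.085)): print(n,onz(b,q[0]*k,q[1]*k,z))
s=arm.get_state();print(s['eef_pos'],s['contact_force'])
w=snap('wrist');cv2.imwrite('pics/w4.png',w['color'])
p=s['eef_pos'];R=rot(45,np.radians(-8));R2=rot(45,np.radians(33))
plan((p+[0,0,.06],R),([.54,.2,.11],rot(45,np.radians(12))),([.450,.352,.10],R2),([.450,.352,.016],R2))
E
```

```text
flaskbase [0.6174 0.4658 0.03  ]
flasktop [0.6242 0.4706 0.15  ]
dish [0.6782 0.2607 0.01  ]
ta [0.4273 0.026  0.085 ]
[0.6264 0.0499 0.009 ] [ 0.4231 -0.2262 -0.6934]
-0.042  -0.000  -0.043  -0.001  0.001  0.003
0.026  -0.106  -0.168  -0.248  0.001  -0.243
0.131  -0.216  -0.259  -0.507  0.000  -0.502
0.190  -0.216  -0.200  -0.507  0.000  -0.502
```

View pics/w4.png

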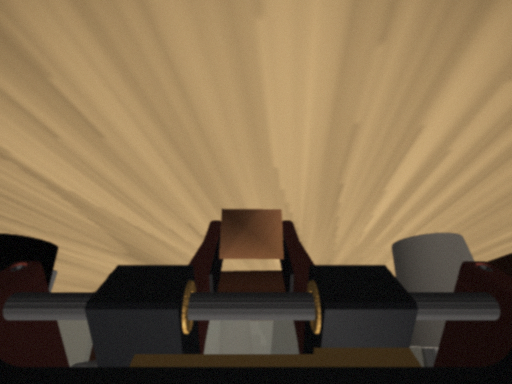

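The wedge is held squarely, with its butt at (252,233), and is clear of the panel. Now I'll carry it to the tray.

{"method": "carry_out", "body": {"commands": "-0.02 0 -0.02 0 0 0 0.02;-0.042 0 -0.043 0 0 0 0.02;-0.02 -0.035 -0.085 -0.08 0 -0.08 0.02;0.002 -0.07 -0.126 -0.165 0 -0.16 0.02;0.026 -0.106 -0.168 -0.248 0 -0.243 0.02;0.06 -0.142 -0.2 -0.335 0 -0.33 0.02;0.095 -0.18 -0.23 -0.42 0 -0.415 0.02;0.131 -0.216 -0.259 -0.507 0 -0.502 0.02;0.131 -0.216 -0.259 -0.507 0 -0.502 0.02;0.131 -0.216 -0.259 -0.507 0 -0.502 0.02;0.131 -0.216 -0.259 -0.507 0 -0.502 0.02;0.131 -0.216 -0.259 -0.507 0 -0.502 0.02"}}

```text
time: 10.05
eef_pos: [0.4512, 0.3512, 0.0999]
ee_rot: [0.337, 0.442, 0.811, -0.183]
contact_force: [-0.9, -0.6, -1.2]
finger_gap: 0.406
grip_force: 59.9
```

```bash
python3 - <<'E'
from h import *
s=arm.get_state();print(s['eef_pos'],s['joint_positions'])
w=snap('wrist','w5.png')
R2=rot(45,np.radians(33))
plan(([.450,.352,.04],R2),([.450,.352,.016],R2))
E
```

```text
[0.4512 0.3512 0.0999] [ 1.002   0.2729  1.4293 -0.7169  1.7703  0.402 ]
0.044  -0.001  0.041  -0.002  0.001  -0.002
0.061  -0.001  0.058  -0.002  0.001  -0.002
```

View pics/w5.png

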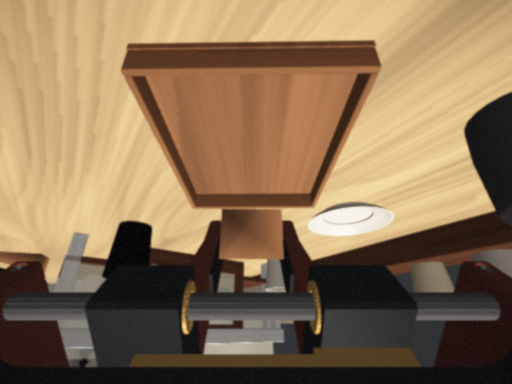

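The tray is square to the wedge, with rim corners at (125,72), (378,70), (320,205) and (192,205). I'll check its centre before lowering.

```bash
python3 - <<'E'
from h import *
w=snap('wrist')
P=[onz(w,*q,.024) for q in((125,72),(378,70),(320,205),(192,205))];print(np.array(P),np.mean(P,0))
E
```

```text
[[0.3548 0.3686 0.024 ]
 [0.476  0.4487 0.024 ]
 [0.5864 0.296  0.024 ]
 [0.4582 0.2129 0.024 ]] [0.4689 0.3315 0.024 ]
```

{"method": "carry_out", "body": {"commands": "0.022 0 0.021 0 0 0 0.02;0.042 0 0.039 0 0 0 0.02;0.05 0 0.047 0 0 0 0.02;0.056 0 0.053 0 0 0 0.02;0.06 0 0.057 0 0 0 0.02;0.06 0 0.057 0 0 0 0.02;0.06 0 0.057 0 0 0 0.02"}}

```text
time: 10.85
eef_pos: [0.4498, 0.3541, 0.0181]
ee_rot: [0.337, 0.441, 0.812, -0.182]
contact_force: [0.3, 0.5, -0.7]
finger_gap: 0.409
grip_force: 59.9
```

{"method": "carry_out", "body": {"commands": "0.0015 0 0.0015 0 0 0 0.02;0.003 0 0.003 0 0 0 0.02;0.003 0 0.003 0 0 0 0.02;0.003 0 0.003 0 0 0 0.045;0.003 0 0.003 0 0 0 0.06;0.003 0 0.003 0 0 0 0.07;0.003 0 0.003 0 0 0 0.07;0 0 -0.03 0 0 0 0.07;0 0 -0.06 0 0 0 0.07;-0.03 0 -0.09 0 0 0 0.07;-0.06 0 -0.12 0 0 0 0.07;-0.06 0 -0.12 0 0 0 0.07;-0.06 0 -0.12 0 0 0 0.07"}}

```text
time: 12.15
eef_pos: [0.4264, 0.3899, 0.1453]
ee_rot: [0.336, 0.442, 0.812, -0.181]
contact_force: [0.5, -1.0, -0.1]
finger_gap: 0.796
grip_force: 0.0
```

```bash
python3 - <<'E'
from h import *
import pickle
s=arm.get_state();print(s['eef_pos'],s['contact_force'])
w=snap('wrist');cv2.imwrite('pics/w6.png',w['color'])
R2=rot(30)
# pull point pre-position: ey side
plan(([.45,.2,.22],rot(40,np.radians(15))),([.43,.06,.20],R2))
E
```

```text
[0.4264 0.3899 0.1453] [ 0.4919 -1.0152 -0.1215]
-0.176  -0.083  0.067  0.212  0.087  0.232
-0.237  -0.176  0.157  0.379  0.253  0.494
```

View pics/w6.png

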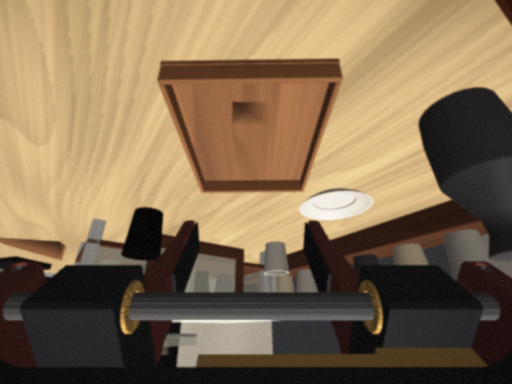

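The wedge lies in the tray, with its butt at (247,110) inside the walls. Next is the pull.

```bash
python3 - <<'E'
from h import *
R=rot(45);p=np.array([.426,-.045,.113])
plan(([.44,.21,.21],rot(45,np.radians(15))),(p-.1*R[:,2],R),(p,R))
E
```

```text
-0.159  -0.086  0.065  0.221  0.000  0.222
-0.245  -0.195  0.189  0.439  0.000  0.439
-0.236  -0.236  0.279  0.439  0.000  0.439
```

{"method": "carry_out", "body": {"commands": "-0.04 -0.022 0.016 0.055 0 0.055 0;-0.08 -0.043 0.032 0.11 0 0.11 0;-0.12 -0.065 0.048 0.165 0 0.165 0;-0.159 -0.086 0.065 0.221 0 0.222 0;-0.18 -0.113 0.096 0.275 0 0.275 0;-0.202 -0.14 0.127 0.33 0 0.33 0;-0.223 -0.167 0.158 0.385 0 0.385 0;-0.245 -0.195 0.189 0.439 0 0.439 0;-0.245 -0.195 0.189 0.439 0 0.439 0;-0.245 -0.195 0.189 0.439 0 0.439 0;-0.245 -0.195 0.189 0.439 0 0.439 0;-0.245 -0.195 0.189 0.439 0 0.439 0"}}

```text
time: 13.4
eef_pos: [0.4297, 0.0269, 0.1836]
ee_rot: [0.265, 0.667, 0.639, -0.277]
contact_force: [0.1, 0.6, -0.1]
finger_gap: 0.007
grip_force: 0.0
```

```bash
python3 - <<'E'
from h import *
w=snap('wrist');cv2.imwrite('pics/w7.png',w['color'])
s=arm.get_state();print(s['eef_pos'],s['contact_force'],s['finger_gap'])
R=rot(45);p=np.array([.426,-.045,.113])
plan((p,R))
E
```

```text
[0.4297 0.027  0.1838] [-0.3597  0.1241 -0.1514] 0.008521492575066769
-0.001  -0.001  0.101  0.002  0.000  0.002
```

View pics/w7.png

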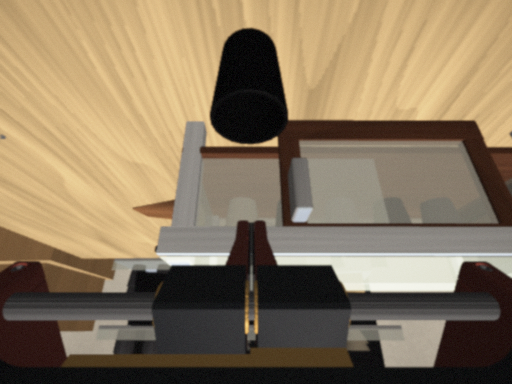

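The closed fingers are to the left of the pull, which is at (300,190), and tumbler_a at (248,90) is clear below. I'll go in.

{"method": "carry_out", "body": {"commands": "0 0 0.025 0 0 0 0;0 0 0.05 0 0 0 0;0 0 0.075 0 0 0 0;0 0 0.1 0 0 0 0;0 0 0.1 0 0 0 0;0 0 0.1 0 0 0 0"}}

```text
time: 14.05
eef_pos: [0.4265, -0.0442, 0.1135]
ee_rot: [0.265, 0.668, 0.638, -0.277]
contact_force: [-0.5, 0.4, 0.4]
finger_gap: 0.003
grip_force: 0.0
```

```bash
python3 - <<'E'
from h import *
s=arm.get_state();print(s['eef_pos'],s['contact_force'])
R=rot(45);ey=R[:,1]
plan((s['eef_pos']+.1*ey,R))
E
```

```text
[ 0.4265 -0.0442  0.1135] [-0.5028  0.4144  0.4029]
-0.000  0.100  0.000  0.000  0.000  0.000
```

{"method": "carry_out", "body": {"commands": "0 0.004 0 0 0 0 0;0 0.008 0 0 0 0 0;0 0.012 0 0 0 0 0;0 0.015 0 0 0 0 0;0 0.018 0 0 0 0 0;0 0.021 0 0 0 0 0;0 0.024 0 0 0 0 0;0 0.027 0 0 0 0 0;0 0.03 0 0 0 0 0;0 0.033 0 0 0 0 0;0 0.036 0 0 0 0 0;0 0.039 0 0 0 0 0;0 0.042 0 0 0 0 0;0 0.045 0 0 0 0 0;0 0.048 0 0 0 0 0;0 0.051 0 0 0 0 0;0 0.054 0 0 0 0 0;0 0.057 0 0 0 0 0"}}

```text
time: 15.85
eef_pos: [0.4836, -0.0475, 0.1133]
ee_rot: [0.264, 0.668, 0.638, -0.277]
contact_force: [-1.9, -0.7, -0.2]
finger_gap: 0.003
grip_force: 1.1
```

```bash
python3 - <<'E'
from h import *
w=snap('wrist');cv2.imwrite('pics/w8.png',w['color'])
s=arm.get_state();print(s['eef_pos'],s['contact_force'],s['finger_gap'])
E
```

```text
[ 0.4841 -0.0475  0.1133] [-0.8447  0.3592  0.1173] 0.007726460245575805
```

View pics/w8.png

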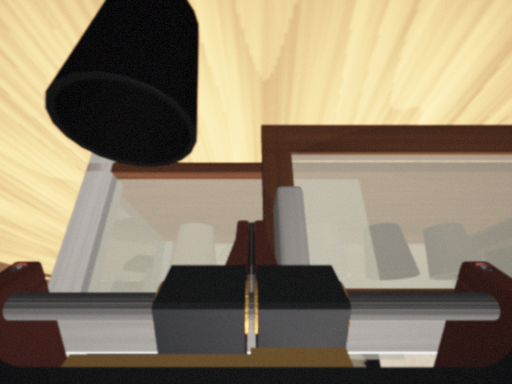

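The finger is against the pull at (290,225) and the panel is moving with about 2 N. I'll carry on.

{"method": "carry_out", "body": {"commands": "0 0.003 0 0 0 0 0;0 0.006 0 0 0 0 0;0 0.009 0 0 0 0 0;0 0.012 0 0 0 0 0;0 0.015 0 0 0 0 0;0 0.018 0 0 0 0 0;0 0.021 0 0 0 0 0;0 0.024 0 0 0 0 0"}}

```text
time: 16.7
eef_pos: [0.5076, -0.0485, 0.1133]
ee_rot: [0.265, 0.668, 0.638, -0.277]
contact_force: [-2.0, 0.0, -0.1]
finger_gap: 0.008
grip_force: 1.1
```

{"method": "carry_out", "body": {"commands": "0 0.003 0 0 0 0 0;0 0.005 0 0 0 0 0;0 0.007 0 0 0 0 0;0 0.009 0 0 0 0 0;0 0.011 0 0 0 0 0;0 0.013 0 0 0 0 0"}}

```text
time: 17.3
eef_pos: [0.5205, -0.0492, 0.1133]
ee_rot: [0.265, 0.668, 0.638, -0.277]
contact_force: [-2.3, 0.2, 0.7]
finger_gap: 0.0
grip_force: 1.1
```

{"method": "carry_out", "body": {"commands": "0 0.002 0 0 0 0 0;0 0.004 0 0 0 0 0;0 0.006 0 0 0 0 0;0 0.008 0 0 0 0 0"}}

```text
time: 17.7
eef_pos: [0.5285, -0.0495, 0.1133]
ee_rot: [0.265, 0.668, 0.638, -0.277]
contact_force: [-2.2, 0.3, 0.8]
finger_gap: 0.002
grip_force: 1.1
```

{"method": "carry_out", "body": {"commands": "0 0.002 0 0 0 0 0;0 0.004 0 0 0 0 0;0 0.006 0 0 0 0 0;0 0.008 0 0 0 0 0"}}

```text
time: 18.1
eef_pos: [0.5365, -0.0499, 0.1133]
ee_rot: [0.265, 0.668, 0.638, -0.277]
contact_force: [-2.6, 0.1, 0.2]
finger_gap: 0.005
grip_force: 1.1
```

{"method": "carry_out", "body": {"commands": "0 0.002 0 0 0 0 0;0 0.004 0 0 0 0 0;0 0.006 0 0 0 0 0"}}

```text
time: 18.4
eef_pos: [0.5405, -0.0502, 0.1131]
ee_rot: [0.263, 0.668, 0.638, -0.278]
contact_force: [-14.2, 2.6, 4.2]
finger_gap: 0.003
grip_force: 6.9
```

{"method": "carry_out", "body": {"commands": "0 0.002 0 0 0 0 0;0 0.004 0 0 0 0 0;0 0.006 0 0 0 0 0"}}

```text
time: 18.7
eef_pos: [0.5417, -0.0505, 0.1128]
ee_rot: [0.259, 0.669, 0.636, -0.283]
contact_force: [-32.9, 8.4, 10.2]
finger_gap: 0.006
grip_force: 16.8
```

That is the hard stop, so I'll back off and retreat.

{"method": "carry_out", "body": {"commands": "0 -0.006 0 0 0 0 0;0 -0.014 0 0 0 0 0;0 -0.03 0 0 0 0 0;0 -0.04 0 0 0 0 0;0 -0.04 -0.04 0 0 0 0;0 -0.04 -0.08 0 0 0 0;0 -0.04 -0.12 0 0 0 0;0 -0.04 -0.15 0 0 0 0;0 -0.04 -0.15 0 0 0 0;0 -0.04 -0.15 0 0 0 0"}}

```text
time: 19.7
eef_pos: [0.5135, 0.0575, 0.2191]
ee_rot: [0.265, 0.668, 0.639, -0.276]
contact_force: [-0.7, 0.5, -0.8]
finger_gap: 0.004
grip_force: 0.0
```

```bash
python3 - <<'E'
from h import *
w=snap('wrist')['color'];s=snap('scene')['color']
cv2.imwrite('pics/end.png',cv2.resize(np.vstack([w,s]),None,fx=.78,fy=.78,interpolation=cv2.INTER_AREA))
print(arm.get_state()['eef_pos'],arm.get_state()['contact_force'])
E
```

```text
[0.5128 0.0565 0.2179] [-0.9896 -0.0375 -0.4934]
```

View pics/end.png

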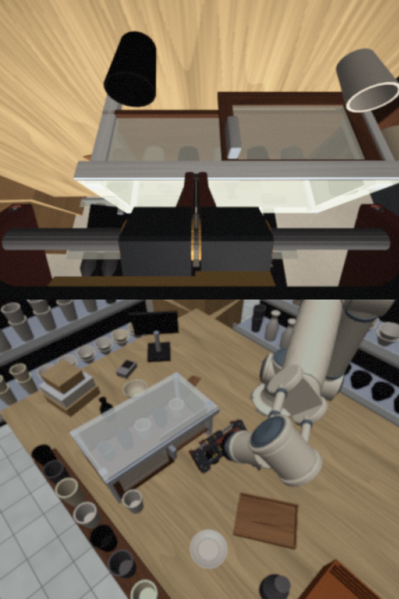

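The panel's right edge meets the jamb post at (385,150) in the wrist view, and the pottery is standing where it was. The robot is touching nothing, so I'll hand in.

```bash
python3 -c "
from workcell import arm
print(arm.close_job())"
```

```text
the job is handed in; nothing more can be done
None
```

Job handed in at about 20 s: the wedge was eased out and left in the tray, and the panel pushed shut to its hard stop (about 33 N at the stop), with the pottery where it was; I viewed 12 pictures, over the limit of 10.

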